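Free a tight tube block from a dry-block heater

ROBOT

A 6-joint arm with a two-finger parallel gripper is mounted at the origin on a cart in front of the work surface, level with it; the furniture and walls round the work are solid. World frame = base frame: x ahead of the robot, y to its left, z up, the work surface at z = 0. Lengths are in m, angles in rad, forces in N, time in s.
With the tool pointing down it reaches from about 0.25 to 0.775 m from the base axis. Payload 4 kg.
Tool frame: the origin (TCP) lies midway between the tips of the shut fingers; the grasp point (between the pads) lies 19 mm behind it (robot.tcp_to_grasp is the distance from the TCP to the grasp point, in m); z points along the fingers, y is the line along which they close (so a half turn about z gives the same grasp; the last joint's range is limited). The gripper opens to 94 mm and grips with 3 to 60 N. Pads are 16 mm wide; open, the fingers measure 119 mm over their backs; the gripper's body (75 mm by 177 mm) begins 78 mm behind the grasp point.
Start: joints at [1.206, 0.087, 1.371, -0, 1.684, -0.103], TCP at [0.142, 0.531, 0.176] pointing down, gripper open.
Joint ranges: [-3.1, 3.1], [-0.76, 2.03], [0.27, 2.55], [-1.08, 4.22], [0.17, 2.65], [-2.57, 2.57]. Speed limits (rad/s): [2.79, 2.79, 3.14, 3.14, 3.14, 3.14].

INTERFACE

Orientations are given as [roll, pitch, yaw] about the fixed x, y, z axes, in that order (R = Rz(yaw) Ry(pitch) Rx(roll)).
In Python, from bench import robot, viewer gives the robot as it stands. The module is installed in compiled form; this text tells all that it offers.
- The arm moves only by the shell command python3 -m handwheel 'ROWS' [OPENING]. ROWS is JSON, a list of rows, each a list of 6 numbers: the shift along the tool's x, y, z in units of 0.2 m (1.0 is 0.2 m), then the turn, a rotation vector about the tool's x, y, z in units of 30 degrees (1.0 is 30 degrees). In form: [[x, y, z, wx, wy, wz], ...]. A call has 1 to 10 rows; each row is the pose to reach, as a shift and turn from the pose commanded when the call began, along the tool's axes at that moment; what a row does not reach only later rows make up. A row lasts 1/12 s, in which the tool goes at most 41.7 mm and 7.16 degrees, less where a joint would pass 70% of its speed; a pose out of reach is approached as far as the arm can. A call with a number of a shift or a turn outside -1 to 1 is refused whole. A call with a gripper value outside its range is refused whole. OPENING is the gripper's target within -1 to 1 (shut at 1, half-way at 0, fully open at -1), set as the call begins (- or left out, the last holds). The fingers move at their own pace and stop on an object; the grip force is fixed at half the most. Time passes only in rows, so rows that repeat a pose let the fingers close. It gives the time, the measured TCP pose, the force, the opening and the grip force at its end, in the units of the state.
- robot.get_obs(): the state, without advancing time (a new reading comes with each control period).
- viewer.snapshot(name): name is "scene" or "side" or "wrist"; returns the picture (420x560x3 uint8, red, green, blue); there is no depth.
- viewer.calibration(name): a dict with "fx", "fy", "cx", "cy" (pixels), "R" (3x3) and "t" (3): a world point X has camera coordinates R X + t. Camera axes: x right, y down, z forward; pixel columns grow to the right and rows downward; lengths in m; the calibration is good to about 2 mm. A picture is of the moment at which its call begins: read the wrist's pose just before it. calibration takes no time and is no camera call; for the wrist camera it gives the pose at the moment of the call.
- robot.close_job(): hands the job in; it is judged then, once.
The state is a dict: "time": time; "joint_positions": joint angles; "qvel": joint speeds; "joint_torque": joint torques, N m; "tool_pos": TCP position; "ee_rot": TCP orientation; "wrist_force": force on the tool from outside, world axes, zero at the start; "wrist_torque": the same for the moment, N m; "width": finger opening in m; "finger_force": force on a finger pad.
Only numpy, scipy, OpenCV 4.12 (cv2) and the standard library are available. Lean on these libraries where they do the work, as an engineer would, in place of code of your own. Each camera call takes 0.05 s, during which the arm holds its last target. There are 200 camera calls.

TASK

Fold the hood of the small dry-block heater back until it leans about 30 degrees past upright and leave it there. Then take the tube block inside by its upright blade and rock it free of its spring jaws: first tip it so that its left end comes up out of its jaw while the right end stays down in its jaw, then tip it the other way, still low over the seat, so that its right end comes up clearly higher than the left. Finish while holding the block still and level, just clear above its seat and jaws, touching nothing but the gripper; do not put it down or let go, and leave the glassware, vials and tape roll where they are.

Things in the scene. Friction and masses are not known exactly. Their poses are not given: they have to be found in the camera images.
- heater: Fixed dry-block heater: white housing 108 (x) x 124 (y) x 58 mm high on the worktop. Origin: centre of its underside. z up, x to its back (hinge side), y to its left as the robot sees it; it is turned up to 0.3 rad either way.
- seat (a point): Centre of the floor of the block's shallow seat, 44 mm above the heater's origin. Rim 4 mm high, 1 mm play on every side of the block's foot. Left and right of it stand two grey jaw housings, tops 14 mm above the floor, inner faces 38 mm from the middle, each with a sprung roller. Heater's axes.
- left_jaw (a point): Axis of the left sprung steel roller (8 mm diameter, along x, 8 mm above the seat floor, 32 mm left of the middle). It overlaps the left end of the block's foot by 2 mm and snaps outward when that end is tipped up with 10 to 25 N (a level pull needs over 40). The end snaps through at a rise of about 8 mm, is wholly above the roller at 12 mm, and then rests on it.
- right_jaw (a point): The same sprung roller on the right (-y), 32 mm right of the middle, 8 mm above the seat floor, over the right end of the block's foot.
- hood (a joint): Angle of the grey hood in rad: 0 closed, 1.57 upright, 2.09 = 30 degrees past upright, stop at 2.4. It starts between 0 and 0.35. Stiff friction hinge (about 0.3 N m): it stays where it is left.
- hood_hinge (a point): Middle of the hood's hinge axis (along the heater's y), 50 mm behind the heater's centre, 60 mm above the worktop. Closed, the hood reaches 104 mm forward of it, is 122 mm wide and 73 mm high, with a sloping front that is 26 mm high at the front edge. Turns with the hood.
- hood_tab (a point): Grip point on the hood's black tab: a tongue 14 mm wide (y), 8 mm thick, sticking out 45 mm forward from the middle of the hood's lower front edge. The point is mid-width, mid-thickness, 14 mm from the free end; in the hood's frame 134 mm forward of and 4 mm above the hinge. Can be pinched across its width from above at every angle; it swivels between the fingers.
- block: Loose aluminium tube block, about 0.25 kg, hidden under the closed hood, seated in the heater with its axes along the heater's. Origin: centre of its underside. Foot 44 (x) x 60 (y) x 4 mm; body above it 44 x 46 mm, up to 28 mm; on top of that a black upright lifting blade 14 mm thick (x), 30 mm wide (y), from 28 to 78 mm above the origin.
- blade (a point): Grip point in the middle of the block's lifting blade, 62 mm above the block's underside, 16 mm below the blade's top. Same axes as the block. Gripped across the 14 mm, the block can swivel in the pads while it is tipped: check its tilt.
- left_foot (a point): Middle of the left (+y) bottom edge of the block's foot, 30 mm from the block's centre.
- right_foot (a point): Middle of the right (-y) bottom edge of the block's foot, 30 mm from the block's centre.
- vial_a: Bystander: glass sample vial with light cap, 24 mm diameter, 58 mm high, left of the heater. Origin at its foot.
- vial_b: Bystander: glass sample vial with black cap, 24 mm diameter, 58 mm high, left of the heater. Origin at its foot.
- beaker: Bystander: glass beaker 67 mm diameter, 106 mm high, far left. Origin at its foot.
- flask: Bystander: stoppered conical flask 68 mm diameter, 137 mm high, right of and behind the heater. Origin at its foot.
- roll: Bystander: roll of tape 72 mm diameter, 24 mm high, at the right. Origin at its foot.

How it is judged:
By the outcome, as a careful person would: the job done as asked, in the order asked, and still so for the second after the job is handed in, while the arm keeps its last pose, push and grip.
It also fails if it takes over 51 s, if anything falls off the work surface, if the arm or the gripper's body presses on something with over 40 N, if the wrist force passes 120 N, or if a joint passes its speed limit or range.

## Working session

There is one attempt and no reset: what is moved stays moved. The work goes in short steps, Python scripts to look and compute and a shell command to move; the robot and the scene stay as the last step left them, time stands still between calls to the robot, and variables do not carry over. Pictures are saved under pics/ and viewed, at most 10 in all, crops included, and the job is handed in when it is done.

```bash
mkdir -p pics
python3 - <<'E'
from bench import robot, viewer
import cv2, json
o=robot.get_obs(); print({k:(v if not hasattr(v,'tolist') else v.tolist()) for k,v in o.items()})
for n in("scene","side"):
    cv2.imwrite(f"pics/{n}0.png",viewer.snapshot(n)[:,:,::-1])
    c=viewer.calibration(n); print(n,c)
E
```

```text
{'time': 0.0, 'joint_positions': [1.205872041870096, 0.08796854878404149, 1.3722720042637682, 9.726567175339085e-06, 1.6836209586011497, -0.10310786711569825], 'qvel': [-0.0012970716564473983, 0.0003787285825480386, -0.000651748127743272, 0.00023094206944277384, -0.001155665766835906, -0.0013651540647162243], 'joint_torque': [-0.000324103584716795, -34.0166437625885, -30.243401527404785, 0.07171819685027003, 0.03290157183073461, -0.00015094748960109428], 'tool_pos': [0.14213759673810908, 0.5306612371724302, 0.17478787637928594], 'ee_rot': [-3.139336840187532, -0.00024313847470103234, 2.8797770456487504], 'wrist_force': [0.17010531642245927, -0.08238913304884365, -0.2412314694438789], 'wrist_torque': [-0.010515644218242894, -0.019497225329722822, -0.02631846943743943], 'finger_force': 0.0, 'width': 0.09408771714705738}
scene {'fx': 442.9824760600118, 'fy': 442.9824760600118, 'cx': 276.1607615923348, 'cy': 209.48261458731048, 'R': array([[-0.87844706, -0.47745177,  0.01925   ],
       [-0.26617218,  0.45546954, -0.8495292 ],
       [ 0.39684144, -0.75139025, -0.52719026]]), 't': array([0.48354226, 0.23010396, 0.93934687])}
side {'fx': 414.93469311157685, 'fy': 414.93469311157685, 'cx': 277.97639759555574, 'cy': 213.35086210196255, 'R': array([[ 0.91586558, -0.40147309,  0.00309872],
       [-0.2199846 , -0.5082692 , -0.83262788],
       [ 0.33585268,  0.76189354, -0.55382417]]), 't': array([-0.48459201,  0.19264044,  1.04437277])}
```

View pics/scene0.png

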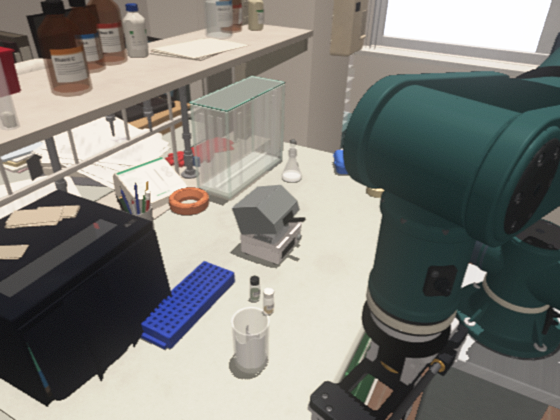

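View pics/side0.png

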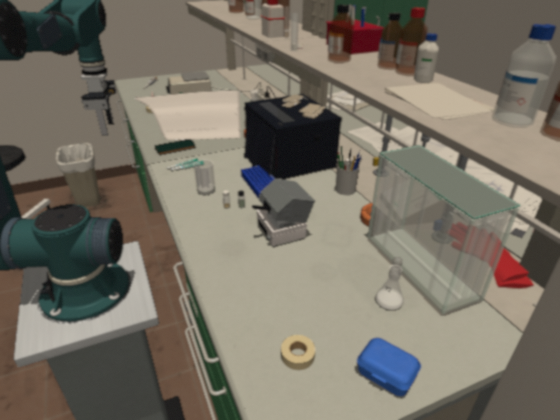

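The scene view shows the heater near (270,235) with its tab near (298,220), and the vials at (255,285) and (268,298). The side view shows the heater near (285,215) with its tab near (260,207). I'll zoom in on both heaters to pick out corners.

Run:
```python
import cv2,numpy as np
a=cv2.imread('pics/scene0.png')[175:275,220:315]; b=cv2.imread('pics/side0.png')[170:255,240:335]
a=cv2.resize(a,None,fx=4,fy=4,interpolation=cv2.INTER_CUBIC);b=cv2.resize(b,None,fx=4,fy=4,interpolation=cv2.INTER_CUBIC)
for im,r,c in((a,175,220),(b,170,240)):
    for k in range(0,im.shape[1],40): cv2.putText(im,str(c+k//4),(k,8),0,.32,(0,0,255)); im[::8,k]=(0,0,255)
    for k in range(0,im.shape[0],40): cv2.putText(im,str(r+k//4),(0,k+4),0,.32,(0,0,255)); im[k,::8]=(0,0,255)
b=np.vstack([b,np.zeros((60,380,3),np.uint8)])
cv2.imwrite('pics/z0.png',np.hstack([a,b]))
```

```text
(no output)
```

View pics/z0.png

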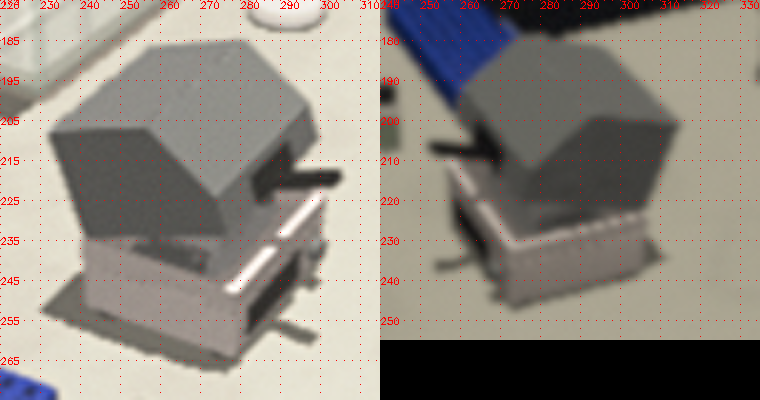

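The crop gives clear corners of the housing and hood in both views. In scene, the hood's front-left is at (274,224) and the tab end at (305,219). In side, the hood's front-right is at (277,212) and the tab end at (252,207). Next I'll fit the heater pose and hood angle to these.

```bash
cat > h.py <<'E'
import numpy as np, cv2
from bench import robot, viewer
from scipy.optimize import least_squares
from scipy.spatial.transform import Rotation as Ro
def proj(c,X):
    p=np.asarray(X)@c['R'].T+c['t']; return np.c_[c['fx']*p[:,0]/p[:,2]+c['cx'],c['fy']*p[:,1]/p[:,2]+c['cy']]
def hoodpt(f,y,u,th): # heater frame
    return np.array([0.05-f*np.cos(th)+u*np.sin(th), y, 0.060+f*np.sin(th)+u*np.cos(th)])
def toworld(P,x,y,yaw): return Ro.from_euler('z',yaw).apply(P)+[x,y,0]
def tool():
    o=robot.get_obs(); return np.array(o['tool_pos']),Ro.from_euler('xyz',o['ee_rot'])
def rel(pos,R):  # units for a move to TCP pos, R from measured pose
    p,Q=tool(); return np.round(np.r_[Q.inv().apply(pos-p)/.2, np.degrees((Q.inv()*R).as_rotvec())/30],3)
E
cat > fit.py <<'E'
from h import *
H=lambda x,y,z:('b',x,y,z); D=lambda f,y,u:('h',f,y,u)
S=[(H(-54,62,0),279,264.5),(H(-54,62,58),278.5,248),(H(54,62,0),241,251),(H(-54,-62,58),301,223),
(D(0,61,73),232.5,208),(D('s',61,73),257.5,207),(D(104,61,26),273.8,224.5),(D(104,61,0),277,234),(D(0,-61,73),257.5,186),(D('s',-61,73),281,185),(D(104,-61,26),297.5,201),(D(104,-61,0),299.5,210),(D(148,0,4),305.5,219.5)]
T=[(D(104,-61,26),277.5,212.5),(D('s',-61,73),293,199),(D(0,-61,73),315,201),(D('s',61,73),275,179),(D(0,61,73),297,182.5),(D(104,61,26),259.5,192.5),(H(-54,-62,58),272.5,232),(H(-54,-62,0),273,247),(D(148,0,4),252.5,207)]
C=[viewer.calibration(n) for n in('scene','side')]
def P(a,v):
    x,y,w,th,s=v; k,p,q,r=a; p=s*1e3 if p=='s' else p
    X=np.array([p,q,r])/1e3 if k=='b' else hoodpt(p/1e3,q/1e3,r/1e3,th)
    return toworld(X[None],x,y,w)
def res(v): return np.concatenate([ (proj(c,P(a,v))[0]-[u,w]) for c,L in zip(C,(S,T)) for a,u,w in L])
r=least_squares(res,[.45,.05,0,.2,.06],loss='soft_l1'); print(r.x.round(4)); print(res(r.x).reshape(-1,2).round(1).tolist())
v=r.x;print('tab',P(('h',134,0,4),v),'blade',toworld(np.array([[0,0,.106]]),*v[:3]))
E
python3 fit.py
```

```text
[0.551  0.027  0.008  0.3293 0.0712]
[[-0.7, 2.2], [0.3, -0.6], [-0.8, 2.3], [0.4, -0.9], [-0.3, -0.8], [-0.8, -0.7], [0.4, -0.3], [0.2, 0.1], [0.4, -0.2], [0.3, -0.8], [-0.2, -0.4], [0.4, -0.1], [-0.9, 0.2], [-0.2, 0.5], [-0.1, -0.2], [-0.5, -0.3], [-0.3, -0.2], [-1.8, -1.4], [0.8, -0.5], [0.3, 0.4], [-0.2, 1.8], [-0.1, 0.8]]
tab [[0.47554673 0.02637108 0.10712155]] blade [[0.55104956 0.02697156 0.106     ]]
```

Run:
```python
from h import *
print(rel([.4755,.0264,.175],Ro.from_euler('xyz',[np.pi,0,np.pi+.008])))
```

```text
[-2.262e+00 -2.004e+00  3.000e-03 -4.000e-03 -1.000e-03 -5.150e-01]
```

```bash
python3 -m handwheel '[[-0.9,-0.8,0,0,0,0],[-0.9,-0.8,0,0,0,0],[-0.9,-0.8,0,0,0,0],[-0.9,-0.8,0,0,0,0],[-0.9,-0.8,0,0,0,0],[-0.9,-0.8,0,0,0,0]]' -0.5 | tail -5
python3 -m handwheel '[[-0.9,-0.8,0,0,0,0],[-0.9,-0.8,0,0,0,0],[-0.9,-0.8,0,0,0,0],[-0.9,-0.8,0,0,0,0],[-0.9,-0.8,0,0,0,0],[-0.9,-0.8,0,0,0,0]]' | tail -5
python3 -m handwheel '[[-0.46,-0.4,0,0,0,-0.515],[-0.46,-0.4,0,0,0,-0.515],[-0.46,-0.4,0,0,0,-0.515],[-0.46,-0.4,0,0,0,-0.515],[-0.46,-0.4,0,0,0,-0.515]]' | tail -5
python3 - <<'E'
from h import *
o=robot.get_obs();print(o['time'],o['tool_pos'],o['ee_rot'],o['width'])
c=viewer.calibration('wrist'); cv2.imwrite('pics/w1.png',viewer.snapshot('wrist')[:,:,::-1])
v=[.551,.027,.008];print(proj(c,toworld(np.array([hoodpt(.134,0,.004,.329),hoodpt(.148,.007,.008,.329),hoodpt(.148,-.007,.008,.329),hoodpt(.104,.061,.026,.329),hoodpt(.104,-.061,.026,.329)]),*v)).round(1))
print(rel([.4755,.0264,.088],Ro.from_euler('xyz',[np.pi,0,np.pi+.008])))
E
```

```text
tool_pos: [0.2756, 0.3276, 0.1756]
ee_rot: [-3.141, 0.0, 2.879]
wrist_force: [-0.0, 1.2, -0.1]
width: 0.0706
finger_force: 0.0
tool_pos: [0.4081, 0.1263, 0.1756]
ee_rot: [-3.141, 0.0, 2.878]
wrist_force: [0.1, 0.4, -0.3]
width: 0.0704
finger_force: 0.0
tool_pos: [0.4759, 0.0259, 0.1748]
ee_rot: [3.142, -0.002, -3.139]
wrist_force: [-0.2, -0.3, 0.2]
width: 0.0705
finger_force: 0.0
1.5167 [0.47586441 0.0258583  0.1748425 ] [ 3.14155163e+00 -2.21214047e-03 -3.13866875e+00] 0.07047751973172892
[[277.3 216. ]
 [285.  205.8]
 [269.5 205.8]
 [342.8 255.5]
 [212.3 256.1]]
[-0.003 -0.006  0.436  0.002 -0.004 -0.006]
```

View pics/w1.png

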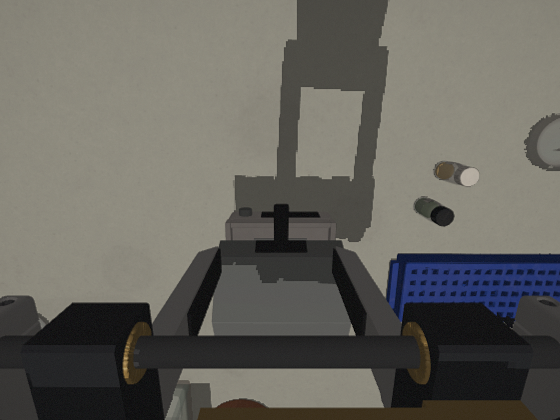

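The wrist view shows the tab tip at columns 274-289, row 205. That is about 4 px right of the prediction, so I'll shift +3 mm in y, descend and pinch.

```bash
python3 -m handwheel '[[0,0.01,0.2,0,0,0],[0,0.01,0.35,0,0,0],[0,0.01,0.43,0,0,0],[0,0.01,0.43,0,0,0]]' | tail -5
python3 -m handwheel '[[0,0,0,0,0,0],[0,0,0,0,0,0],[0,0,0,0,0,0],[0,0,0,0,0,0],[0,0,0,0,0,0],[0,0,0,0,0,0]]' 1 | tail -5
python3 - <<'E'
from h import *
p,Q=tool(); th=np.arange(.33,2.15,.11)
g=toworld(np.array([hoodpt(.134,0,.004,t) for t in th]),.551,p[1],.0)
d=Q.inv().apply(g-g[0]); print(np.c_[th,d/.2].round(3).tolist())
E
```

```text
tool_pos: [0.471, 0.0319, 0.0853]
ee_rot: [3.14, -0.01, -3.132]
wrist_force: [-0.2, -0.3, -0.7]
width: 0.0707
finger_force: 0.0
tool_pos: [0.476, 0.0299, 0.0909]
ee_rot: [-3.142, 0.002, -3.134]
wrist_force: [-0.4, -0.2, 0.3]
width: 0.0343
finger_force: 0.0
[[0.33, 0.0, 0.0, 0.0], [0.44, -0.03, -0.0, -0.067], [0.55, -0.067, -0.001, -0.131], [0.66, -0.111, -0.001, -0.19], [0.77, -0.161, -0.001, -0.244], [0.88, -0.216, -0.002, -0.293], [0.99, -0.277, -0.002, -0.335], [1.1, -0.342, -0.003, -0.37], [1.21, -0.41, -0.003, -0.397], [1.32, -0.481, -0.004, -0.417], [1.43, -0.554, -0.004, -0.429], [1.54, -0.627, -0.005, -0.433], [1.65, -0.701, -0.005, -0.429], [1.76, -0.774, -0.006, -0.417], [1.87, -0.845, -0.007, -0.397], [1.98, -0.913, -0.007, -0.369], [2.09, -0.978, -0.008, -0.334]]
```

```bash
python3 -m handwheel '[[0,0,0,0,0,0],[0,0,0,0,0,0],[0,0,0,0,0,0],[0,0,0,0,0,0],[0,0,0,0,0,0],[0,0,0,0,0,0]]' 1 | tail -5
```

```text
tool_pos: [0.4754, 0.0299, 0.0899]
ee_rot: [3.141, -0.0, -3.134]
wrist_force: [-0.2, -0.6, -0.5]
width: 0.0002
finger_force: 0.0
```

The fingers closed on nothing. I'll look from all three cameras.

Run:
```python
from h import *
w=viewer.snapshot('wrist')[:,:,::-1]
a=viewer.snapshot('scene')[:,:,::-1][170:270,220:345]; b=viewer.snapshot('side')[:,:,::-1][160:255,220:335]
f=lambda i:cv2.resize(i,(400,300),interpolation=cv2.INTER_CUBIC)
cv2.imwrite('pics/m2.png',np.vstack([np.hstack([f(a),f(b)]),np.hstack([f(w),f(w[150:300,180:380])])]))
```

```text
(no output)
```

View pics/m2.png

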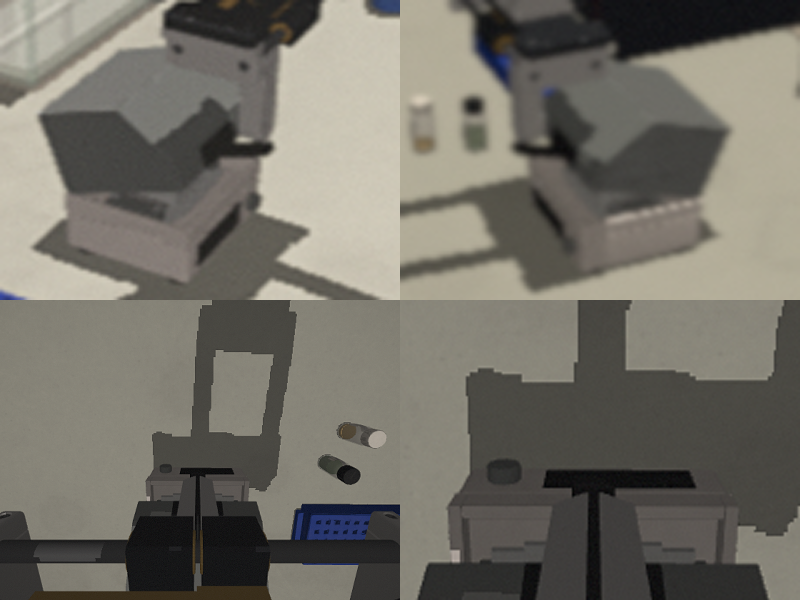

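Run:
```python
from h import *
C=[viewer.calibration(n) for n in('scene','side')]
p,Q=tool(); print(p)
for c in C: print(-c['R'].T@c['t'], proj(c,np.array([p,p+[0,0,.019],p+[.008,0,0],p-[.008,0,0]])).round(1).tolist())
M=[np.array([[c['fx'],0,c['cx']],[0,c['fy'],c['cy']],[0,0,1]])@np.c_[c['R'],c['t']] for c in C]
X=cv2.triangulatePoints(M[0],M[1],np.array([305.3,219.4]),np.array([252.5,207.]));print((X[:3]/X[3]).ravel())
w=viewer.calibration('wrist')
print(proj(w,np.array([hoodpt(.134,0.0,.004,.329)+[.551,.03,0],p,p+[.0,0,.019]])))
```

```text
[0.47537446 0.02989378 0.08991723]
[0.11324179 0.83187884 0.68138637] [[298.5, 226.6], [298.9, 219.9], [295.5, 225.6], [301.5, 227.5]]
[ 0.13544368 -0.89233832  0.7402983 ] [[256.5, 212.6], [256.3, 207.0], [259.1, 212.0], [253.9, 213.3]]
[0.46158403 0.02624509 0.11368562]
[[276.88279642 251.70139405]
 [276.71162868 242.32528823]
 [276.72782934 252.63133703]]
```

Run:
```python
from h import *
a=viewer.snapshot('scene')[:,:,::-1][195:240,275:320]; b=viewer.snapshot('side')[:,:,::-1][185:230,235:280]
f=lambda i:cv2.resize(i,(400,400),interpolation=cv2.INTER_NEAREST)
m=np.hstack([f(a),f(b)]); m=cv2.convertScaleAbs(m,alpha=1.3,beta=25); cv2.imwrite('pics/m3.png',m)
```

```text
(no output)
```

View pics/m3.png

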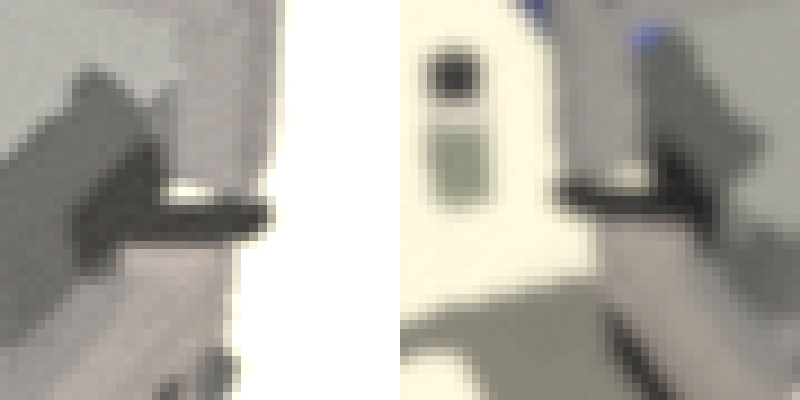

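Run:
```python
from h import *
C=[viewer.calibration(n) for n in('scene','side')]
M=[np.array([[c['fx'],0,c['cx']],[0,c['fy'],c['cy']],[0,0,1]])@np.c_[c['R'],c['t']] for c in C]
for a,b in(((299.3,216.),(257.2,203.5)),((305.3,219.4),(252.5,207.))):
  X=cv2.triangulatePoints(M[0],M[1],np.array(a),np.array(b));X=(X[:3]/X[3]).ravel();print(X,[proj(c,X[None]) for c in C])
w=viewer.calibration('wrist');p,Q=tool();print(-w['R'].T@w['t'],p,robot.tcp_to_grasp,robot.get_obs()['joint_positions'])
```

```text
[0.476575   0.02867973 0.11986621] [array([[298.87186776, 215.63073609]]), array([[256.77849376, 203.84240903]])]
[0.46158403 0.02624509 0.11368562] [array([[304.92759471, 219.09001074]]), array([[252.13248026, 207.2876362 ]])]
[0.39469576 0.02913423 0.29881284] [0.47542401 0.02993259 0.08997588] 0.0188 [-5.62998924e-02 -4.39758295e-02  1.67592121e+00  9.84349054e-05
  1.50961249e+00 -1.63494305e+00]
```

Both views show the shut fingertips ending about 30 mm higher (z≈0.12) than the reported TCP, above the tab. I'll open a little, go 30 mm lower and close again.

```bash
Z='[0,0,0,0,0,0]'; python3 -m handwheel '[[0,0,0,0,0,0],[0,0,0,0,0,0],[0,0,0,0,0,0],[0,0,0,0,0,0],[0,0,0,0,0,0],[0,0,0,0,0,0],[0,0,0,0,0,0]]' 0.1 | tail -5
python3 -m handwheel '[[0,0,0.1,0,0,0],[0,0,0.15,0,0,0],[0,0,0.15,0,0,0]]' | tail -5
python3 -m handwheel '[[0,0,0,0,0,0],[0,0,0,0,0,0],[0,0,0,0,0,0],[0,0,0,0,0,0],[0,0,0,0,0,0],[0,0,0,0,0,0],[0,0,0,0,0,0],[0,0,0,0,0,0]]' 1 | tail -5
```

```text
tool_pos: [0.4754, 0.0299, 0.09]
ee_rot: [3.142, 0.0, -3.134]
wrist_force: [0.3, -0.2, -0.9]
width: 0.0416
finger_force: 0.0
tool_pos: [0.4731, 0.0301, 0.0571]
ee_rot: [3.141, -0.006, -3.134]
wrist_force: [-1.2, 0.2, 0.1]
width: 0.0422
finger_force: 0.0
tool_pos: [0.4759, 0.0299, 0.0606]
ee_rot: [-3.142, 0.001, -3.134]
wrist_force: [-0.3, -0.6, 2.3]
width: 0.0136
finger_force: 30.0
```

The tab is gripped: 13.6 mm wide at 30 N. Now I'll swing the hood along its arc.

```bash
python3 -m handwheel '[[-0.03,0,-0.067,0,0,0],[-0.067,0,-0.131,0,0,0],[-0.111,0,-0.19,0,0,0],[-0.161,0,-0.244,0,0,0],[-0.216,0,-0.293,0,0,0],[-0.277,0,-0.335,0,0,0],[-0.342,0,-0.37,0,0,0],[-0.41,0,-0.397,0,0,0],[-0.481,0,-0.417,0,0,0],[-0.481,0,-0.417,0,0,0]]' | tail -5
python3 -m handwheel '[[-0.073,0,-0.012,0,0,0],[-0.146,0,-0.016,0,0,0],[-0.22,0,-0.012,0,0,0],[-0.293,0,0,0,0,0],[-0.364,0,0.02,0,0,0],[-0.432,0,0.048,0,0,0],[-0.497,0,0.083,0,0,0],[-0.497,0,0.083,0,0,0],[-0.497,0,0.083,0,0,0]]' | tail -5
python3 - <<'E'
from h import *
print(robot.get_obs()['time'])
a=viewer.snapshot('scene')[:,:,::-1][130:270,220:340]; b=viewer.snapshot('side')[:,:,::-1][130:270,230:350]
f=lambda i:cv2.resize(i,(400,467),interpolation=cv2.INTER_CUBIC)
cv2.imwrite('pics/m4.png',np.hstack([f(a),f(b)]))
E
```

```text
tool_pos: [0.5717, 0.0302, 0.1423]
ee_rot: [-3.141, -0.003, -3.134]
wrist_force: [-0.4, -1.2, -0.5]
width: 0.0138
finger_force: 30.0
tool_pos: [0.6752, 0.0306, 0.1297]
ee_rot: [-3.14, 0.011, -3.134]
wrist_force: [5.3, -1.9, 5.5]
width: 0.0063
finger_force: 30.9
6.2333
```

View pics/m4.png

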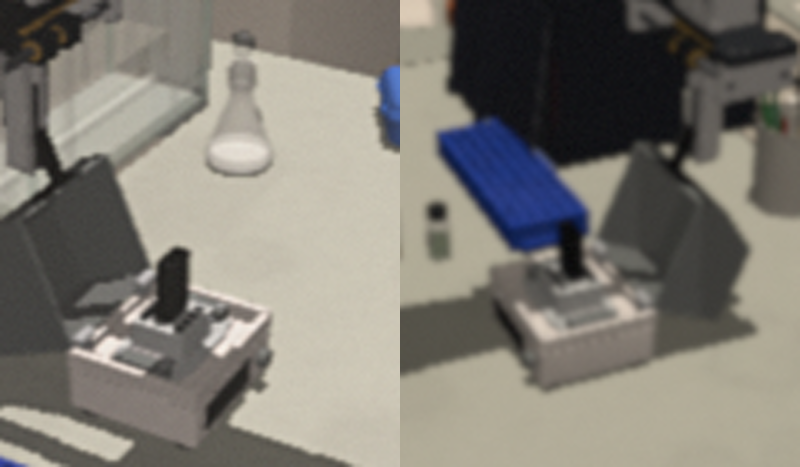

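The hood now stands well past upright in both views and the blade is exposed, with its top at scene (272,205) and side (281,197). Next I'll solve the hood angle and blade position from these.

Run:
```python
from h import *
C=[viewer.calibration(n) for n in('scene','side')]
v=(.551,.028,.008)
obs=[(0,(.104,-.061,0),(250.9,177.1)),(1,(.104,.061,0),(302,174)),(1,(.104,-.061,0),(321.5,188.5)),(1,(.104,-.061,.026),(334,205)),(0,(.104,.061,0),(226.,197))]
P=lambda q,th:toworld(hoodpt(*q,th)[None],*v)
for th in(1.9,2.0,2.09,2.2): print(th,[ (proj(C[i],P(q,th))[0]-o).round(1).tolist() for i,q,o in obs])
M=[np.array([[c['fx'],0,c['cx']],[0,c['fy'],c['cy']],[0,0,1]])@np.c_[c['R'],c['t']] for c in C]
X=cv2.triangulatePoints(M[0],M[1],np.array([272.5,205.]),np.array([281,196.6]));print((X[:3]/X[3]).ravel())
for c in C: print(proj(c,toworld(np.array([[0,0,.122],[0,.015,.122],[0,-.015,.122],[-.022,.023,.072],[-.022,-.023,.072]]),*v)).round(1).tolist())
```

```text
1.9 [[3.4, -2.1], [-3.7, -2.3], [-3.5, 2.2], [-8.4, -13.5], [1.9, -1.3]]
2.0 [[0.2, -1.7], [-0.8, -1.8], [-0.5, 2.7], [-5.8, -12.2], [-1.5, -0.9]]
2.09 [[-2.6, -1.0], [1.6, -1.1], [2.0, 3.4], [-3.8, -10.8], [-4.3, -0.3]]
2.2 [[-5.7, 0.3], [4.3, 0.2], [4.9, 4.6], [-1.5, -8.8], [-7.5, 1.0]]
[0.54923589 0.0268284  0.12644589]
[[271.4, 206.4], [268.4, 209.2], [274.3, 203.6], [274.6, 230.7], [283.3, 221.6]]
[[281.2, 197.8], [279.0, 195.3], [283.4, 200.3], [271.0, 210.1], [277.4, 218.2]]
```

The hood is at about 2.02 rad, and the fingers sit about 12 mm beyond the tab's grip point. I'll regrip and nudge it the rest of the way.

```bash
python3 -m handwheel '[[0,0,0,0,0,0],[0,0,0,0,0,0],[0,0,0,0,0,0],[0.03,0,0,0,0,0],[0.06,0,0.01,0,0,0],[0.06,0,0.01,0,0,0]]' 0.4 | tail -5
python3 -m handwheel '[[0,0,0,0,0,0],[0,0,0,0,0,0],[0,0,0,0,0,0],[0,0,0,0,0,0],[0,0,0,0,0,0]]' 1 | tail -5
python3 -m handwheel '[[-0.015,0,0,0,0,0],[-0.03,0,0.005,0,0,0],[-0.045,0,0.02,0,0,0],[-0.06,0,0.03,0,0,0],[-0.06,0,0.03,0,0,0],[-0.06,0,0.03,0,0,0]]' | tail -5
python3 - <<'E'
from h import *
print(robot.get_obs()['time'])
a=viewer.snapshot('scene')[:,:,::-1][130:270,210:330]; b=viewer.snapshot('side')[:,:,::-1][130:270,230:350]
f=lambda i:cv2.resize(i,(400,467),interpolation=cv2.INTER_CUBIC)
cv2.imwrite('pics/m5.png',np.hstack([f(a),f(b)]))
E
```

```text
tool_pos: [0.6578, 0.0315, 0.1244]
ee_rot: [3.141, -0.001, -3.134]
wrist_force: [0.0, 0.6, -0.4]
width: 0.0281
finger_force: 0.2
tool_pos: [0.6584, 0.0305, 0.1244]
ee_rot: [-3.14, -0.002, -3.135]
wrist_force: [-2.0, -3.3, 0.9]
width: 0.0139
finger_force: 30.0
tool_pos: [0.6711, 0.0306, 0.1184]
ee_rot: [-3.14, -0.0, -3.134]
wrist_force: [-0.6, -4.4, -0.2]
width: 0.0133
finger_force: 30.0
7.75
```

View pics/m5.png

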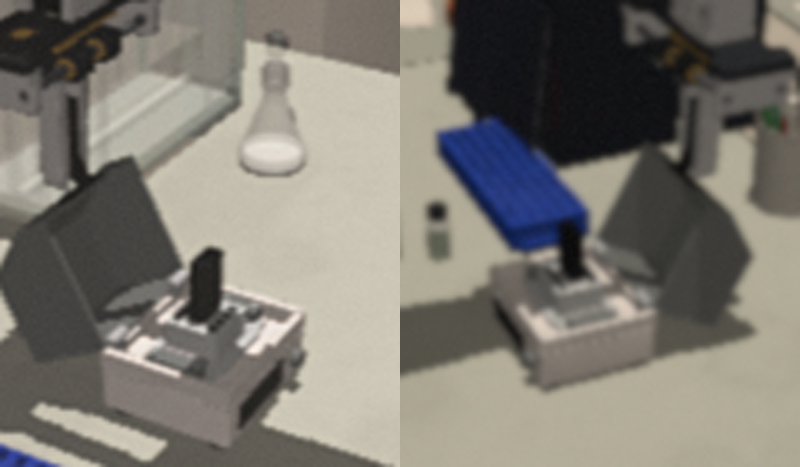

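By the same corner points the hood is now at about 2.08 rad. I'll release it, rise, turn above the blade and do a short tilt to see how the TCP offset behaves.

```bash
python3 -m handwheel '[[0,0,0,0,0,0],[0,0,0,0,0,0],[0,0,0,0,0,0],[0,0,-0.1,0,0,0],[0,0,-0.25,0,0,0],[0,0,-0.4,0,0,0],[0,0,-0.4,0,0,0]]' 0.1 | tail -5
python3 - <<'E'
from h import *
print(rel([.550,.028,.198],Ro.from_euler('xyz',[np.pi,0,np.pi/2+.008])))
w=viewer.calibration('wrist');p,Q=tool();print(Q.inv().apply(-w['R'].T@w['t']-p))
E
```

```text
tool_pos: [0.6743, 0.0324, 0.2074]
ee_rot: [3.141, 0.014, -3.133]
wrist_force: [-0.8, -0.3, 1.6]
width: 0.0421
finger_force: 0.0
[ 0.622 -0.016  0.038  0.023  0.02   3.002]
[ 8.07055390e-02 -1.40570195e-04 -2.08844425e-01]
```

```bash
python3 -m handwheel '[[0.622,-0.01,0.03,0,0,1],[0.622,-0.01,0.03,0,0,1],[0.622,-0.01,0.03,0,0,1],[0.622,-0.01,0.03,0,0,1],[0.622,-0.01,0.03,0,0,1]]' -0.1 | head -3
python3 -m handwheel '[[0,0,0,0,0,1],[0,0,0,0,0,1],[0,0,0,0,0,1],[0,0,0,0,0,1],[0,0,0,0,0,1]]' | head -3
python3 -m handwheel '[[0,0,0,0,0,1],[0,0,0,0,0,1],[0,0,0,0,0,1],[0,0,0,0,0,1],[0,0,0,0,0,1],[0,0,0,0,0,1]]'
python3 - <<'E'
from h import *
w=viewer.calibration('wrist');p,Q=tool();print(Q.inv().apply(-w['R'].T@w['t']-p), rel([.550,.028,.198],Ro.from_euler('xyz',[np.pi,0,np.pi/2+.008])))
cv2.imwrite('pics/w6.png',viewer.snapshot('wrist')[:,:,::-1])
E
python3 -m handwheel '[[0,0,0,0,0.2,0],[0,0,0,0,0.4,0],[0,0,0,0,0.4,0],[0,0,0,0,0.4,0]]' | tail -5
python3 - <<'E'
from h import *
w=viewer.calibration('wrist');p,Q=tool();print(Q.as_matrix().round(3),Q.inv().apply(-w['R'].T@w['t']-p))
E
python3 -m handwheel '[[0,0,0,0,-0.2,0],[0,0,0,0,-0.4,0],[0,0,0,0,-0.4,0]]' | tail -5
```

```text
time: 8.85
tool_pos: [0.5444, 0.0294, 0.1921]
ee_rot: [3.141, -0.001, 2.624]
time: 9.27
tool_pos: [0.5484, 0.0289, 0.1933]
ee_rot: [3.139, 0.001, 2.102]
time: 9.77
tool_pos: [0.5476, 0.0287, 0.193]
ee_rot: [3.141, -0.0, 1.583]
wrist_force: [0.1, 0.4, 0.2]
width: 0.0516
finger_force: 0.0
[ 0.08111791  0.00055816 -0.20884455] [-0.004  0.012 -0.025  0.002 -0.001  0.009]
tool_pos: [0.5468, 0.027, 0.1923]
ee_rot: [-3.141, -0.209, 1.578]
wrist_force: [-0.9, -0.2, -0.5]
width: 0.0516
finger_force: 0.0
[[-0.007  1.    -0.002]
 [ 0.978  0.007  0.207]
 [ 0.207 -0.    -0.978]] [ 0.08115532  0.00056181 -0.20889087]
tool_pos: [0.547, 0.0329, 0.194]
ee_rot: [3.139, 0.002, 1.587]
wrist_force: [-0.4, 0.1, 0.7]
width: 0.0521
finger_force: 0.0
```

View pics/w6.png

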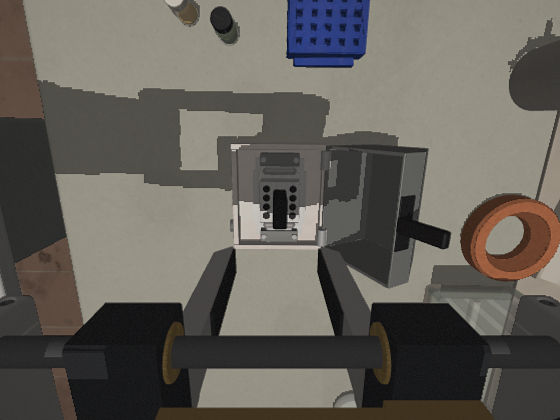

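The wrist view shows the blade at columns 273-287, rows 190-230. The finger gap scale confirms the tips are about 27 mm short of the TCP along the tool. Now I'll compare the blade with its predicted projection.

```bash
python3 -m handwheel '[[0,0,0,0,0,0],[0,0,0,0,0,0]]' | head -3
python3 - <<'E'
from h import *
c=viewer.calibration('wrist'); im=viewer.snapshot('wrist'); cv2.imwrite('pics/w7.png',im[:,:,::-1])
roi=im[180:250,240:320].max(2); m=(roi<28).astype(np.uint8)
n,l,s,ce=cv2.connectedComponentsWithStats(m); 
for i in range(1,n):
  if s[i,4]>60: print((s[i]+[240,180,0,0,0]).tolist(), (ce[i]+[240,180]).round(1))
print(c['fx'])
B=lambda x,y,z:[x/1e3,y/1e3,z/1e3]
P=[B(sx*7,sy*15,z) for z in(72,122) for sx in(-1,1) for sy in(-1,1)]
q=proj(c,toworld(np.array(P),.551,.028,.008));print(q.round(1).tolist(), q.min(0),q.max(0))
p,Q=tool();print(p,rel([.550,.028,.059],Ro.from_euler('xyz',[np.pi,0,np.pi/2+.008])))
# housing edges
for name,pt in(('fl',B(-54,62,58)),('fr',B(54,62,58)),('bl',B(-54,-62,58)),('br',B(54,-62,58))): print(name,proj(c,toworld(np.array([pt]),.551,.028,.008))[0].round(1))
g=im[200,215:345].astype(int).sum(1)//3; print(g.tolist())
E
```

```text
time: 10.57
tool_pos: [0.5466, 0.0293, 0.1929]
ee_rot: [3.141, -0.0, 1.581]
[274, 191, 14, 39, 510] [280.3 209.9]
307.19889879954627
[[273.4, 217.1], [273.4, 190.8], [285.9, 217.2], [286.2, 190.8], [272.9, 231.9], [272.9, 201.5], [287.5, 231.9], [287.9, 201.6]] [272.92106202 190.80928627] [287.87795589 231.88424716]
[0.54658636 0.02862177 0.19272407] [-0.004  0.017  0.669 -0.    -0.001  0.002]
fl [230.5 145.9]
fr [329.3 146.1]
bl [234.5 251.2]
br [324.1 251.3]
[145, 146, 146, 146, 147, 146, 145, 145, 145, 144, 144, 144, 146, 145, 144, 146, 147, 143, 105, 94, 95, 96, 95, 75, 66, 89, 92, 89, 92, 89, 90, 90, 89, 88, 87, 89, 90, 89, 91, 85, 89, 88, 86, 87, 85, 75, 87, 88, 83, 42, 11, 15, 18, 14, 24, 56, 90, 88, 86, 12, 15, 19, 19, 17, 19, 16, 18, 19, 16, 20, 17, 14, 26, 61, 89, 47, 15, 14, 17, 16, 14, 39, 92, 92, 87, 79, 89, 87, 86, 87, 86, 93, 96, 95, 96, 95, 95, 96, 95, 96, 97, 94, 95, 96, 95, 78, 76, 97, 92, 46, 54, 54, 55, 52, 52, 51, 58, 91, 92, 90, 89, 90, 95, 91, 49, 53, 52, 53, 51, 53]
```

Prediction and picture agree within 1 mm. Descending and gripping the blade.

```bash
python3 -m handwheel '[[0,0.022,0.15,0,0,0],[0,0.022,0.3,0,0,0],[0,0.022,0.45,0,0,0],[0,0.022,0.57,0,0,0],[0,0.022,0.64,0,0,0],[0,0.022,0.67,0,0,0],[0,0.022,0.67,0,0,0],[0,0.022,0.67,0,0,0]]' 
python3 -m handwheel '[[0,0,0,0,0,0],[0,0,0,0,0,0],[0,0,0,0,0,0],[0,0,0,0,0,0],[0,0,0,0,0,0],[0,0,0,0,0,0],[0,0,0,0,0,0],[0,0,0,0,0,0],[0,0,0,0,0,0]]' 1
```

```text
time: 11.28
tool_pos: [0.5515, 0.0279, 0.0594]
ee_rot: [3.141, -0.0, 1.578]
wrist_force: [-0.3, -0.4, 0.1]
width: 0.0515
finger_force: 0.0
time: 12.03
tool_pos: [0.551, 0.0286, 0.0589]
ee_rot: [3.142, -0.0, 1.579]
wrist_force: [0.1, 0.4, 0.8]
width: 0.0143
finger_force: 30.0
```

Gripped. Now the first tip, left end up, pivoting about the right foot.

```bash
python3 -m handwheel '[[-0.0035,0,-0.006,0,0.077,0],[-0.0065,0,-0.0117,0,0.153,0],[-0.01,0,-0.017,0,0.23,0],[-0.0139,0,-0.022,0,0.306,0],[-0.017,0,-0.026,0,0.363,0],[-0.02,0,-0.029,0,0.42,0],[-0.0235,0,-0.032,0,0.48,0],[-0.0266,0,-0.0345,0,0.535,0],[-0.0266,0,-0.0345,0,0.535,0],[-0.0266,0,-0.0345,0,0.535,0]]'
python3 - <<'E'
from h import *
c=viewer.snapshot('scene'),viewer.snapshot('side'),viewer.snapshot('wrist')
f=lambda i:cv2.resize(i[:,:,::-1],(400,300),interpolation=cv2.INTER_CUBIC)
cv2.imwrite('pics/t1.png',np.vstack([np.hstack([f(c[0][190:250,235:315]),f(c[1][180:240,245:325])]),np.hstack([f(c[2]),f(c[2][140:260,200:360])])]))
E
```

```text
time: 12.87
tool_pos: [0.5509, 0.0244, 0.0659]
ee_rot: [-3.141, -0.283, 1.578]
wrist_force: [-0.6, 4.2, 1.8]
width: 0.0138
finger_force: 30.0
```

View pics/t1.png

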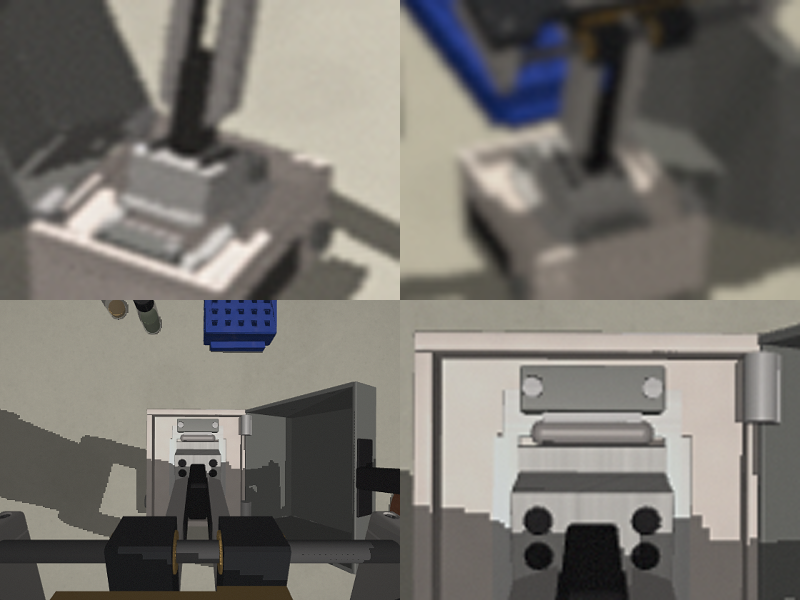

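The wrist crop shows the left roller at display row 432, the foot end at row 445, the body top edge at row 491 and the blade base at row 525. From these I'll solve the block's tilt.

```bash
cat >> h.py <<'E'
def blk(P,yc,zc,a,v=(.551,.0285,.008)): # block pts mm; yc,zc underside centre in seat frame mm; a tilt left-up
    q=Ro.from_euler('x',a).apply(np.asarray(P,float))+[0,yc,zc+44]; return toworld(q/1e3,*v)
E
python3 - <<'E'
from h import *
c=viewer.calibration('wrist'); o=robot.get_obs();print(o['wrist_force'],o['tool_pos'],o['ee_rot'])
P=[(-22,23,28),(22,23,28),(-22,30,4),(22,30,4),(-22,23,4),(-7,15,28),(7,15,28)]
ob=np.array([(244.8,216.4),(309.2,216.4),(247.2,198),(308,198),(246,209.2),(268,230),(288,230)])
print('roller',proj(c,toworld(np.array([[-.02,.032,.052],[.02,.032,.052],[-.02,.032,.056]]),.551,.0285,.008)).round(1).tolist())
for a in(0,.1,.2,.283):
  q=proj(c,blk(P,-30+30*np.cos(a),30*np.sin(a),a)); print(a,(q-ob).round(1).tolist())
r=least_squares(lambda v:(proj(c,blk(P,v[0],v[1],v[2],(.551+v[3]/1e3,.0285,.008)))-ob).ravel(),[0,5,.2,0],loss='soft_l1');print(r.x,r.fun.round(1))
E
```

```text
[-0.09743482  5.13184646  1.88783139] [0.55090213 0.02444777 0.06590243] [-3.14147709 -0.28125961  1.57973785]
roller [[249.9, 194.4], [301.8, 194.4], [249.5, 194.0]]
0 [[-0.1, -11.2], [-2.3, -11.2], [0.6, -0.7], [-4.1, -0.7], [1.8, -3.0], [-2.1, -13.5], [-2.3, -13.5]]
0.1 [[-0.9, -7.0], [-1.5, -7.0], [-0.1, -0.3], [-3.4, -0.2], [1.2, -2.3], [-2.4, -9.1], [-2.1, -9.1]]
0.2 [[-1.7, -1.9], [-0.8, -1.8], [-0.9, 1.0], [-2.7, 1.1], [0.5, -1.0], [-2.6, -3.9], [-2.0, -3.9]]
0.283 [[-2.3, 3.1], [-0.2, 3.2], [-1.5, 2.7], [-2.1, 2.8], [-0.0, 0.8], [-2.7, 1.0], [-1.8, 1.0]]
[0.36681319 9.58307858 0.28464898 1.17384402] [-0.7  0.9  1.7  0.9 -0.1  0.6 -0.3  0.6  1.4 -1.3 -1.  -1.2  0.  -1.2]
```

The block is tilted about 0.28 rad with the left foot about 16-18 mm up and the right foot about 0-1 mm, so the left end is out and the right end down. Next I'll work out rows for the opposite tip.

Run:
```python
import numpy as np
a0=.28; T0=np.array([-5.3,21.9])
def tcp(L,a): return np.array(L)-30*np.array([np.cos(a),np.sin(a)])+15*np.array([-np.sin(a),np.cos(a)])
ax=np.array([np.cos(a0),np.sin(a0)]); az=np.array([np.sin(a0),-np.cos(a0)])
for a,L in((.28,(32,15)),(.2,(32,13.5)),(.12,(32,13)),(.04,(32,13)),(-.04,(32,13)),(-.12,(32,13.5)),(-.22,(32,14))):
    d=tcp(L,a)-T0; print(a,d.round(1),(d@ax/200).round(3),0,(d@az/200).round(3),0,round(np.degrees(a-a0)/30,3))
```

```text
0.28 [ 4.3 -0.8] 0.02 0 0.01 0 0.0
0.2 [4.9 0.3] 0.024 0 0.005 0 -0.153
0.12 [5.7 2.4] 0.031 0 -0.004 0 -0.306
0.04 [6.7 4.9] 0.039 0 -0.014 0 -0.458
-0.04 [7.9 7.3] 0.048 0 -0.024 0 -0.611
-0.12 [ 9.3 10.1] 0.059 0 -0.036 0 -0.764
-0.22 [11.3 13.3] 0.073 0 -0.048 0 -0.955
```

```bash
python3 -m handwheel '[[0.01,0,0.003,0,0,0],[0.021,0,0.006,0,0,0],[0.024,0,0.004,0,-0.153,0],[0.031,0,-0.004,0,-0.306,0],[0.039,0,-0.014,0,-0.458,0],[0.048,0,-0.024,0,-0.611,0],[0.059,0,-0.036,0,-0.764,0],[0.066,0,-0.042,0,-0.86,0],[0.073,0,-0.048,0,-0.955,0],[0.073,0,-0.048,0,-0.955,0]]'
python3 -m handwheel '[[0,0,0,0,0,0],[0,0,0,0,0,0],[0,0,0,0,0,0]]'
python3 - <<'E'
from h import *
c=viewer.calibration('wrist');im=viewer.snapshot('wrist');cv2.imwrite('pics/t2.png',im[:,:,::-1])
g=im[:,:,:].mean(2); print([(r,int(g[r,252:262].mean()),int(g[r,293:303].mean())) for r in range(180,250,1)])
p,Q=tool();a=-.22
print(p,robot.get_obs()['ee_rot'])
P=[(-22,23,28),(22,23,28),(-22,30,4),(22,30,4),(-22,23,4),(-7,15,28),(7,15,28)]
for a in(-.25,-.22,-.15,-.05,.05):
  # swivel about grasp point at block z 62
  g0=Ro.from_euler('x',-.22).apply([0,0,62])+[0,32-29.28,14+6.55]; ce=g0-Ro.from_euler('x',a).apply([0,0,62])
  print(a,ce.round(1),proj(c,blk(P,ce[1],ce[2],a))[:,1].round(1))
E
```

```text
time: 13.85
tool_pos: [0.5507, 0.0365, 0.0776]
ee_rot: [-3.141, 0.221, 1.583]
wrist_force: [-0.2, 1.0, -2.3]
width: 0.0136
finger_force: 30.0
time: 14.1
tool_pos: [0.551, 0.0336, 0.0786]
ee_rot: [-3.141, 0.22, 1.577]
wrist_force: [0.3, -0.6, -2.2]
width: 0.014
finger_force: 30.0
[(180, 73, 78), (181, 74, 78), (182, 71, 76), (183, 68, 74), (184, 63, 64), (185, 63, 63), (186, 63, 62), (187, 61, 64), (188, 83, 84), (189, 84, 86), (190, 78, 81), (191, 82, 84), (192, 84, 86), (193, 80, 81), (194, 84, 84), (195, 99, 99), (196, 100, 100), (197, 100, 100), (198, 100, 100), (199, 100, 100), (200, 100, 100), (201, 100, 100), (202, 100, 100), (203, 101, 102), (204, 87, 87), (205, 80, 79), (206, 80, 80), (207, 80, 80), (208, 80, 80), (209, 80, 80), (210, 80, 81), (211, 80, 80), (212, 80, 79), (213, 80, 79), (214, 83, 82), (215, 98, 95), (216, 100, 98), (217, 100, 97), (218, 100, 98), (219, 101, 99), (220, 91, 89), (221, 60, 58), (222, 43, 34), (223, 35, 25), (224, 32, 21), (225, 28, 19), (226, 29, 20), (227, 30, 20), (228, 32, 19), (229, 35, 23), (230, 39, 33), (231, 67, 72), (232, 99, 98), (233, 102, 100), (234, 88, 86), (235, 55, 52), (236, 37, 30), (237, 31, 23), (238, 29, 20), (239, 26, 20), (240, 26, 20), (241, 28, 19), (242, 31, 20), (243, 34, 27), (244, 48, 45), (245, 91, 87), (246, 100, 98), (247, 93, 94), (248, 70, 71), (249, 72, 71)]
[0.55100951 0.03346936 0.07878469] [3.14157809 0.2198067  1.57708984]
-0.25 [ 0.   0.9 21. ] [217.8 217.7 200.2 200.1 209.5 229.3 229.3]
-0.22 [ 0.   2.7 20.6] [216.6 216.5 198.2 198.1 207.4 228.  228. ]
-0.15 [ 0.   7.  19.8] [213.9 213.8 193.5 193.4 202.7 225.2 225.2]
-0.05 [ 0.  13.2 19.1] [210.4 210.4 187.  186.9 196.2 221.5 221.5]
0.05 [ 0.  19.3 19.1] [207.4 207.3 181.  180.9 190.1 218.1 218.1]
```

```bash
python3 -m handwheel '[[0.003,0,-0.011,0,-0.1,0],[0.0066,0,-0.022,0,-0.191,0],[0.0066,0,-0.022,0,-0.191,0],[0.0066,0,-0.022,0,-0.191,0],[0.0066,0,-0.022,0,-0.191,0]]'
python3 - <<'E'
from h import *
im=viewer.snapshot('wrist');cv2.imwrite('pics/t3.png',im[:,:,::-1]); g=im.mean(2); print([(r,int(g[r,252:262].mean())) for r in range(188,222)])
E
python3 -m handwheel '[[-0.007,0,0.005,0,0.12,0],[-0.014,0,0.01,0,0.24,0],[-0.021,0,0.015,0,0.36,0],[-0.028,0,0.02,0,0.48,0],[-0.035,0,0.026,0,0.611,0],[-0.035,0,0.026,0,0.611,0],[-0.035,0,0.026,0,0.611,0],[-0.035,0,0.026,0,0.611,0]]'
python3 - <<'E'
from h import *
c=viewer.calibration('wrist');im=viewer.snapshot('wrist');cv2.imwrite('pics/t4.png',im[:,:,::-1]); g=im.mean(2); print([(r,int(g[r,252:262].mean())) for r in range(188,250)])
P=[(0,23,28),(0,30,4),(0,23,4),(0,15,28)]
for a in(-.05,0,.05,.1):
  ce=np.array([0,0,83.5])-Ro.from_euler('x',a).apply([0,0,62])
  print(a,proj(c,blk(P,ce[1],ce[2],a))[:,1].round(1))
print(tool()[0])
for n in('scene','side'): cv2.imwrite(f'pics/f_{n}.png',viewer.snapshot(n)[:,:,::-1])
E
```

```text
time: 14.57
tool_pos: [0.551, 0.0362, 0.0829]
ee_rot: [3.141, 0.319, 1.578]
wrist_force: [-0.0, -0.3, -2.3]
width: 0.0136
finger_force: 30.0
[(188, 81), (189, 80), (190, 83), (191, 82), (192, 78), (193, 78), (194, 84), (195, 98), (196, 100), (197, 99), (198, 100), (199, 100), (200, 99), (201, 99), (202, 100), (203, 100), (204, 87), (205, 79), (206, 79), (207, 79), (208, 79), (209, 79), (210, 80), (211, 80), (212, 80), (213, 79), (214, 83), (215, 97), (216, 99), (217, 99), (218, 99), (219, 101), (220, 90), (221, 59)]
time: 15.28
tool_pos: [0.5509, 0.0283, 0.0803]
ee_rot: [-3.142, 0.001, 1.578]
wrist_force: [0.3, 0.4, -2.1]
width: 0.014
finger_force: 30.0
[(188, 79), (189, 82), (190, 82), (191, 80), (192, 79), (193, 78), (194, 83), (195, 98), (196, 99), (197, 99), (198, 99), (199, 99), (200, 99), (201, 98), (202, 99), (203, 100), (204, 86), (205, 79), (206, 79), (207, 79), (208, 78), (209, 79), (210, 79), (211, 79), (212, 79), (213, 80), (214, 80), (215, 98), (216, 99), (217, 98), (218, 99), (219, 100), (220, 91), (221, 60), (222, 42), (223, 35), (224, 31), (225, 28), (226, 28), (227, 28), (228, 31), (229, 35), (230, 39), (231, 64), (232, 98), (233, 101), (234, 87), (235, 58), (236, 37), (237, 32), (238, 29), (239, 26), (240, 25), (241, 28), (242, 32), (243, 34), (244, 47), (245, 85), (246, 98), (247, 94), (248, 71), (249, 72)]
-0.05 [219.2 202.2 211.4 230.7]
0 [217.2 198.7 208.  228.7]
0.05 [215.3 195.4 204.6 226.7]
0.1 [213.5 192.1 201.3 224.7]
[0.55093689 0.02890001 0.08017662]
```

The force is about -2.2 N, the block's weight alone, so it hangs free. Edge spacing hints at about 0.05 rad of leftover tilt, so I'll calibrate that cue on the image of the seated, level block.

Run:
```python
from h import *
def edges(g,r0,r1,cols):
    s=cv2.GaussianBlur(g,(1,3),0)[r0:r1,cols[0]:cols[1]].mean(1); d=np.abs(np.diff(s)); return [(round(r0+.5+i+ (d[i+1]-d[i-1])/(2*(2*d[i]-d[i+1]-d[i-1]+1e-9)),1),int(d[i])) for i in range(1,len(d)-1) if d[i]>3 and d[i]>=d[i-1] and d[i]>d[i+1]]
c=viewer.calibration('wrist'); p,Q=tool()
# camera pose at w7
p7=np.array([.54660,.02870,.19280]); Q7=Ro.from_euler('xyz',[3.1415,0,1.581])
Rcw=c['R']@Q.as_matrix(); cam=Q.inv().apply(-c['R'].T@c['t']-p)
c7=dict(c); c7['R']=Rcw@Q7.as_matrix().T; c7['t']=-c7['R']@(p7+Q7.apply(cam))
P=[(0,23,28),(0,30,4),(0,23,4),(0,15,28)]
print('w7 model',proj(c7,blk(P,0,0,0))[:,1].round(1), 'roller/jaw',proj(c7,toworld(np.array([[0,.032,.056],[0,.038,.058]]),.551,.0285,.008))[:,1].round(1))
g=cv2.imread('pics/w7.png').mean(2)
for cols in((263,266),(268,272),(290,294)): print(cols,edges(g,155,200,cols))
g=cv2.imread('pics/t4.png').mean(2)
for cols in((252,262),(268,272),(293,300)): print('t4',edges(g,188,240,cols))
t=cv2.imread('pics/t1.png')[300:,400:]; g=cv2.resize(t,(160,120),interpolation=cv2.INTER_AREA).mean(2)
print('t1',[(a+140,b) for a,b in edges(g,40,100,(52,62))])
```

```text
w7 model [182.5 172.8 178.9 189.8] roller/jaw [172.1 166.9]
(263, 266) [(np.float64(157.6), 10), (np.float64(162.6), 11), (np.float64(166.5), 14), (np.float64(168.4), 6), (np.float64(173.7), 8), (np.float64(178.5), 10), (np.float64(181.7), 9), (np.float64(186.7), 17), (np.float64(192.0), 16), (np.float64(195.6), 18)]
(268, 272) [(np.float64(166.5), 11), (np.float64(168.2), 4), (np.float64(172.4), 6), (np.float64(174.7), 13), (np.float64(178.5), 9), (np.float64(182.1), 8), (np.float64(186.4), 17), (np.float64(192.1), 16), (np.float64(195.4), 17)]
(290, 294) [(np.float64(166.5), 11), (np.float64(168.1), 4), (np.float64(172.4), 6), (np.float64(175.2), 11), (np.float64(178.6), 10), (np.float64(182.3), 8), (np.float64(186.5), 20), (np.float64(192.4), 22), (np.float64(195.6), 22)]
t4 [(np.float64(194.4), 8), (np.float64(203.8), 8), (np.float64(214.5), 9), (np.float64(220.7), 22), (np.float64(231.1), 23), (np.float64(234.7), 23)]
t4 [(np.float64(190.8), 4), (np.float64(194.3), 9), (np.float64(203.8), 8), (np.float64(214.5), 8), (np.float64(227.0), 29)]
t4 [(np.float64(194.3), 9), (np.float64(203.8), 8), (np.float64(214.5), 8), (np.float64(220.8), 24), (np.float64(231.2), 27), (np.float64(234.6), 26)]
t1 [(np.float64(182.7), 21), (np.float64(185.3), 48), (np.float64(188.2), 26), (np.float64(191.3), 10), (np.float64(195.1), 12), (np.float64(198.7), 40), (np.float64(208.2), 37), (np.float64(216.6), 40), (np.float64(222.8), 37), (np.float64(230.1), 5), (np.float64(233.6), 16), (np.float64(236.9), 19)]
```

The seated image agrees with the model to 0.4 px. In the first tip there was no swivel, and now the block is 0.06 rad left-up. I'll level it and recentre.

```bash
python3 -m handwheel '[[-0.008,0,0,0,-0.06,0],[-0.015,0,0,0,-0.118,0],[-0.015,0,0,0,-0.118,0],[-0.015,0,0,0,-0.118,0],[-0.015,0,0,0,-0.118,0],[-0.015,0,0,0,-0.118,0]]'
python3 - <<'E'
from h import *
c=viewer.calibration('wrist');im=viewer.snapshot('wrist');cv2.imwrite('pics/t5.png',im[:,:,::-1]); g=im.mean(2)
s=g[185:235,268:272].mean(1); d=np.abs(np.diff(s)); print([(185.5+i,int(d[i])) for i in range(len(d)) if d[i]>5])
P=[(0,23,28),(0,30,4),(0,23,4),(0,15,28)]
ob=[214.5,194.4,203.8,227.0]
f=lambda v:proj(c,blk(P,v[0],v[1],v[2]))[:,1]-ob
r=least_squares(f,[0,21,0],x_scale=[1,1,.05]);print('free fit',r.x,r.fun.round(2))
for a in(-.03,0,.03): print(a,proj(c,blk(P,0,21.5,a))[:,1].round(1))
o=robot.get_obs();print(o['tool_pos'],o['ee_rot'],o['wrist_force'],o['wrist_torque'],o['time'])
# bystander / hood check: diff of first vs final pictures at bystander regions
s0=cv2.imread('pics/scene0.png').astype(int);s1=viewer.snapshot('scene')[:,:,::-1].astype(int)
for n,(x,y,w,h) in dict(vials=(245,272,32,45),flask=(280,138,24,46),beaker=(228,308,45,65)).items(): print(n,np.abs(s0-s1)[y:y+h,x:x+w].mean().round(1))
E
```

```text
time: 15.93
tool_pos: [0.5511, 0.0257, 0.0802]
ee_rot: [3.142, 0.061, 1.579]
wrist_force: [0.6, -0.1, -2.7]
width: 0.0139
finger_force: 30.0
[(185.5, 7), (188.5, 7), (189.5, 16), (190.5, 28), (192.5, 23), (193.5, 7), (194.5, 14), (203.5, 15), (204.5, 6), (214.5, 16), (226.5, 44), (227.5, 35)]
free fit [ 3.80309304e+00  3.38064715e+01 -3.02137895e-02] [ 0.15 -0.22  0.23 -0.16]
-0.03 [213.9 194.6 203.9 225.3]
0 [215.4 195.1 204.3 226.7]
0.03 [217.  195.6 204.8 228.1]
[0.55104799 0.02551443 0.08018569] [-3.14157342  0.0615005   1.57856168] [-0.81278183 -0.16952824 -2.54613395] [-0.00355007  0.0475202  -0.03909666] 15.9833
vials 38.5
flask 94.8
beaker 22.0
```

```bash
python3 -m handwheel '[[0,0,0,0,0,0],[0,0,0,0,0,0],[0,0,0,0,0,0],[0,0,0,0,0,0]]' && python3 -c "
from bench import robot
print(robot.close_job())"
```

```text
time: 16.37
tool_pos: [0.5511, 0.0254, 0.0802]
ee_rot: [3.142, 0.062, 1.578]
wrist_force: [-0.7, 0.2, -2.7]
width: 0.0138
finger_force: 30.0
the job is handed in; nothing more can be done
None
```

I handed the job in at 16.4 s: the hood leans about 30° past upright, and the block, rocked out left end first and then right, is held level to about 0.02 rad and about 7 mm above the jaws. I steered clear of the bystanders, but the final picture comparison could not confirm that they stayed put, because those picture areas had changed, I think because the arm blocks the view.

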